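# Let the loaded bench hoist down

## Robot

A 6-joint arm with a two-finger parallel gripper is mounted at the origin on a cart in front of the work surface, level with it; the furniture and walls round the work are solid. World frame = base frame: x ahead of the robot, y to its left, z up, the work surface at z = 0. Lengths are in mm, angles in rad, forces in N, time in s.
With the tool pointing down it reaches from about 300 to 775 mm from the base axis. Payload 14.6 kg.
Tool frame: the origin (TCP) lies at the very end of the fingers, on their centre line; the grasp point (between the pads) lies 19 mm behind it; z points along the fingers, y is the line along which they close (so a half turn about z gives the same grasp; the last joint's range is limited). The gripper opens to 94 mm and grips with 3 to 60 N. Pads are 16 mm wide; open, the fingers measure 119 mm over their backs; the gripper's body (75 mm by 177 mm) begins 78 mm behind the grasp point.
Start: joints at [1.036, 0.3, 1.521, -0, 1.321, -0.067], TCP at [248.004, 490.901, 205.446] pointing down, gripper open.
Joint ranges: [-3.03, 3.03], [-0.79, 2.21], [0.23, 2.52], [-1.04, 4.18], [0, 3.07], [-2.55, 2.55]. Speed limits (rad/s): [2.22, 2.22, 2.57, 3.14, 3.14, 3.14].

## Interface

Orientations are given as [roll, pitch, yaw] about the fixed x, y, z axes, in that order (R = Rz(yaw) Ry(pitch) Rx(roll)).
In Python, from cell import manip, camera, get_calibration gives the robot as it stands.
- The arm moves only by the tool arm_command, never from a script. Its argument "targets" is a list of rows, each an object of numbers: "hand": the opening, from -1 (shut) to 1 (fully open), so that 0 is half open; "x", "y", "z": the shift along the tool's x, y, z in m; "yaw": the turn about the tool's z in rad. In form: [{"hand": .., "x": .., "y": .., "z": .., "yaw": ..}, ...]. A call has 1 to 10 rows; each row shifts and turns the commanded pose from where the row before left it, along the tool's axes as they then stand; what a row does not reach is not made up. A row lasts 1/10 s, in which the tool goes at most 50 mm and 8.59 degrees, less where a joint would pass 70% of its speed; a pose out of reach is approached as far as the arm can. A call is refused whole if a number of a shift passes 0.05 or a number of a turn 0.15, either way. A call with a gripper value outside its range is refused whole. The fingers move at their own pace and stop on an object; "newtons" is the grip in N (left out, the last holds). Time passes only in rows, so rows that do not move let the fingers close. It gives the time, the measured TCP pose, the force, the opening and the grip force at its end, in the units of the state.
- manip.read_state(): the state, without advancing time (a new reading comes with each control period).
- camera(name): name is "side" or "top"; returns the picture (384x512x3 uint8, red, green, blue); there is no depth.
- get_calibration(name): a dict with "K" (3x3 intrinsics, pixels), "dist_coeffs" ([k1, k2, p1, p2, k3] as OpenCV has them; the pictures are not rectified), "cam_to_world" (4x4, takes a point from camera to world coordinates). Camera axes: x right, y up, looking along -z (the intrinsics and any distortion apply to the point x, -y, -z); pixel columns grow to the right and rows downward; lengths in mm; the calibration is good to about 2 mm. A picture is of the moment at which its call begins. get_calibration takes no time and is no camera call.
- manip.sign_off(): hands the job in; it is judged then, once.
The state is a dict: "clock": time; "joints": joint angles; "qd": joint speeds; "effort": joint torques, N m; "eef_pos": TCP position; "eef_rot": TCP orientation; "wrist_force": force on the tool from outside, world axes, zero at the start; "moment": the same for the moment, N m; "finger_gap": finger opening in mm; "finger_force": force on a finger pad.
Only numpy, scipy, OpenCV 4.12 (cv2) and the standard library are available. Lean on these libraries where they do the work, as an engineer would, in place of code of your own. Each camera call takes 0.05 s, during which the arm holds its last target. There are 200 camera calls.

## Task

The little bench hoist still holds its iron weight up. Pinch the two upright paddles of its crank together so that the pawl lifts out of the teeth, and keep hold while you let the crank turn back slowly under the load, without letting it run, until the weight is fully down; then let go so that the pawl drops back.

Things in the scene. Friction and masses are not known exactly. Their poses are not given: they have to be found in the camera images.
- hoist: Bench hoist, fixed: base plate 235 x 160 x 12 mm, gearbox with a toothed quadrant on top, and behind it (own +x) a column 280 mm high with an iron block (62 x 116 x 62 mm) riding on two guide rods. Origin: underside of the base plate, below the crank's upright axis; z up. The flat crank arm (122 mm from the axis, its top 131 mm above the bench) points to the side away from the column.
- crank (a joint): Crank turn about the upright axis through hoist, rad: 0 = weight fully down, at the stop; grows clockwise seen from above as the weight rises (60 mm a rad). Starts at 0.8 to 1.3, held by the pawl. The weight drives it to 0, counter-clockwise, with 4 N at the paddles; let run, it passes 3 rad/s and spoils the job. At 0 the arm lies 0.62 rad counter-clockwise of the hoist's -x.
- grip (a point): Point on the crank between its two upright paddles, 102 mm from the axis, 167 mm above the bench; x outward along the arm, z up. Outer paddle: fixed, outer face 19 mm outward of here; inner paddle: part of the pawl, inner face 24 mm inward. Both 26 mm wide, 43 mm over both along the arm (33 squeezed), free from 131 to 197 mm above the bench. Pinch with the fingers closing along x.
- pawl (a joint): Lift of the sprung pawl along the arm, m: 0 = in the teeth, 0.010 = inner paddle squeezed fully outward, towards the outer one, to its stop; above 0.006 it is clear of the teeth. Spring 6 N at 0, 9 N at full lift; let go, it drops back in. The teeth, 0.14 rad apart, stop the crank only from turning back.

How it is judged (in metres and radians):
On the way:
1. the pawl is lifted out of the teeth while the weight is still up (value of joint pawl above 0.006 m and value of joint crank above 0.5 rad), for 0.1 s.
At the end, for the whole second after the job is handed in: The crank is back within 0.08 rad of its end stop (the weight fully down, within 5 mm) and at rest, and the pawl has dropped back to less than 5 mm of lift (value of joint crank below 0.08 rad and value of joint pawl below 0.005 m and velocity of joint crank between -0.1 and 0.1 rad/s); the robot touches nothing.
It fails at once if the crank ran back faster than 3 rad/s (the load was let fall) (velocity of joint crank below -3 rad/s).
It also fails if it takes over 42 s, if anything falls off the work surface, if the arm or the gripper's body presses on something with over 40 N, if the wrist force passes 120 N, or if a joint passes its speed limit or range.

## Working session

There is one attempt and no reset: what is moved stays moved. The work goes in short steps, Python scripts to look and compute and a tool call to move; the robot and the scene stay as the last step left them, time stands still between calls to the robot, and variables do not carry over. Pictures are saved under pics/ and viewed, at most 10 in all, crops included, and the job is handed in when it is done.

Besides the shell and the picture viewer there is one more tool, called after "Emit:" as a command line: name --argument value ..., lists and objects as JSON in quotes. arm_command: Moves the arm, as the interface text tells. Its arguments: {"type":"object","properties":{"targets":{"type":"array"},"newtons":{"type":"number"}},"required":["targets"]}

```bash
mkdir -p pics
python3 - <<'E'
from cell import manip,camera,get_calibration
import cv2,numpy as np
for n in("top","side"):
    im=camera(n); cv2.imwrite(f"pics/{n}0.png",im[:,:,::-1]); c=get_calibration(n); print(n,np.round(c["K"],1).tolist(),c["dist_coeffs"],np.round(c["cam_to_world"],3).tolist())
s=manip.read_state();print(s)
E
```

```text
top [[417.1, 0.0, 256.1], [0.0, 417.1, 185.2], [0.0, 0.0, 1.0]] [-0.05772633  0.          0.          0.          0.        ] [[-0.026, 0.997, -0.071, 537.278], [-1.0, -0.025, 0.012, -138.981], [0.01, 0.071, 0.997, 983.777], [0.0, 0.0, 0.0, 1.0]]
side [[374.9, 0.0, 260.7], [0.0, 374.9, 191.2], [0.0, 0.0, 1.0]] [0.00285173 0.         0.         0.         0.        ] [[-0.911, 0.224, -0.347, 320.959], [-0.412, -0.513, 0.753, 500.183], [-0.009, 0.829, 0.559, 593.72], [0.0, 0.0, 0.0, 1.0]]
{'clock': 0.1, 'joints': array([ 1.03641038e+00,  3.00393415e-01,  1.52149991e+00, -3.69127375e-05,
        1.32069304e+00, -6.66026744e-02]), 'qd': array([ 0.00013275, -0.00402353, -0.00169829, -0.00070059,  0.00177605,
       -0.00092893]), 'effort': array([ 3.13992619e-03, -5.32648194e+01, -3.53288341e+01,  7.09666614e-02,
        2.35524040e-02,  1.74877073e-05]), 'eef_pos': array([247.89679751, 490.71176388, 204.96327892]), 'eef_rot': array([-3.14059877e+00, -3.04590591e-05,  2.67381852e+00]), 'wrist_force': array([-0.56020802, -0.09536668,  0.27749863]), 'moment': array([-0.02356627, -0.00039596, -0.00832996]), 'finger_force': 0.0, 'finger_gap': 93.92961963393768}
```

View pics/top0.png

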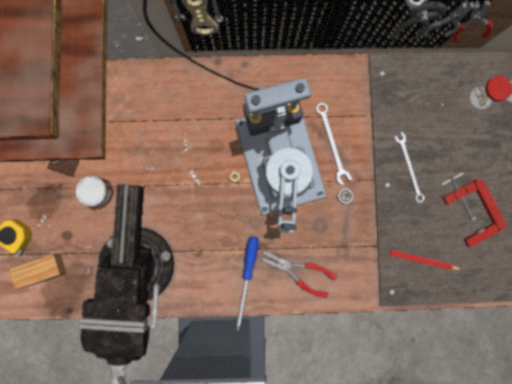

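View pics/side0.png

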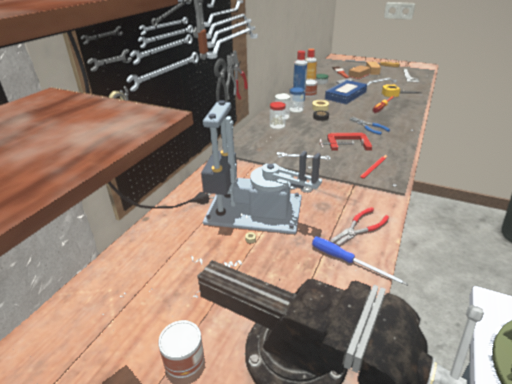

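Top view: hoist around (285,160), disc centre about (289,170), paddles about (288,220). Side view: paddles at (303,170) and (316,170). I'll zoom both views.

Run:
```python
import cv2,numpy as np
a=cv2.imread("pics/top0.png")[70:250,220:345]; b=cv2.imread("pics/side0.png")[95:240,195:335]
a=cv2.resize(a,None,fx=3.3,fy=3.3,interpolation=cv2.INTER_CUBIC);b=cv2.resize(b,None,fx=2.7,fy=2.7,interpolation=cv2.INTER_CUBIC)
o=np.zeros((600,800,3),np.uint8);o[:a.shape[0],:a.shape[1]]=a[:600,:];o[:b.shape[0],415:415+b.shape[1]]=b
cv2.imwrite("pics/z0.png",o)
```

```text
(no output)
```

View pics/z0.png

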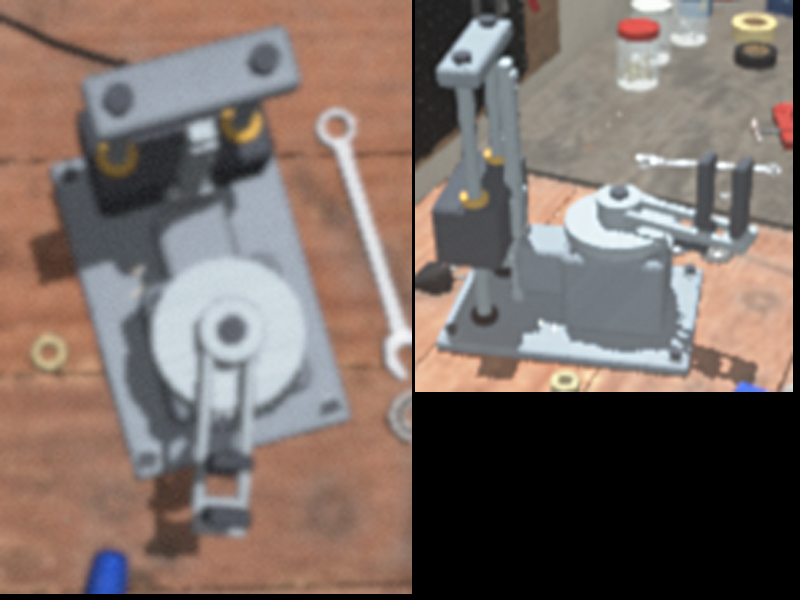

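Zoomed: hub centre at top pixel (290,169.4), paddle tops at (289.4,210) inner and (287.3,227) outer; in the side view they're at (303.5,153) and (316,154). The base front corners are at zoom (138,475) and (350,415).

```bash
cat > h.py <<'E'
import cv2,numpy as np
from cell import manip,camera,get_calibration
def ray(n,p):
    c=get_calibration(n);u=cv2.undistortPoints(np.array([[p]],float),np.array(c["K"]),np.array(c["dist_coeffs"]))[0,0]
    T=np.array(c["cam_to_world"]);d=T[:3,:3]@[u[0],-u[1],-1];return T[:3,3],d
def onz(n,p,z):
    o,d=ray(n,p);return o+d*(z-o[2])/d[2]
def tri(p,q):
    o,d=ray("top",p);a,b=ray("side",q);s,t=np.linalg.lstsq(np.c_[d,-b],a-o,rcond=None)[0]
    return (o+s*d+a+t*b)/2,np.linalg.norm(o+s*d-a-t*b)
E
python3 - <<'E'
from h import *
np.set_printoptions(precision=1,suppress=True)
Z=lambda x,y:(220+x/3.3,70+y/3.3); S=lambda x,y:(195+(x-415)/2.7,95+y/2.7)
ax=onz("top",Z(231,328),142);print("axis",ax)
pi=onz("top",Z(229,462),197);po=onz("top",Z(222,517),197);print(pi,po)
print(tri(Z(229,462),S(708,157)),tri(Z(222,517),S(742,160)),tri(Z(231,328),S(619,192)))
c=[onz("top",Z(*p),12) for p in((138,475),(350,415),(52,165))];print(c)
l=c[0]-c[1];b=c[2]-c[0]
print("yaw x", np.arctan2(b[1],b[0]),"from front",np.arctan2(l[1],l[0])-np.pi/2,np.linalg.norm(l),np.linalg.norm(b))
m=(pi+po)/2-ax;print("arm dir",np.arctan2(m[1],m[0]),np.linalg.norm(m[:2]),np.linalg.norm((po-pi)[:2]))
# obstacles: shelf corner, vise
print(tri((105,160),(192,118)),onz("side",(192,118),300))
print(tri((128,186),(205,268)))
E
```

```text
axis [ 627.6 -218.8  142. ]
[ 544.8 -210.   197. ] [ 513.6 -205.   197. ]
(array([ 543.6, -210.5,  196.3]), np.float64(2.6640311908173726)) (array([ 512.8, -204.8,  202.9]), np.float64(2.0254823125689785)) (array([ 626.8, -219.5,  138.9]), np.float64(2.5462914069910143))
[array([ 539.1, -162.2,   12. ]), array([ 577.5, -313.7,   12. ]), array([ 762.2, -106.6,   12. ])]
yaw x 0.2441059163996672 from front 0.2481953297211943 156.2340303388459 229.88426936621246
arm dir 3.0271792848478265 99.05427675755355 31.585290111922994
(array([624.2,  75.4, 377.4]), np.float64(2.0507218639160776)) [734.4 -76.7 300. ]
(array([604.5, 117.6, 119.4]), np.float64(1.2352301569702298))
```

Emit:
arm_command --targets '[{"hand": 1, "z": -0.035, "yaw": 0.135}, {"hand": 1, "z": -0.035, "yaw": 0.135}, {"hand": 1, "z": -0.035, "yaw": 0.135}, {"hand": 1, "z": -0.02, "yaw": 0.135}, {"hand": 1, "yaw": 0.135}, {"hand": 1, "yaw": 0.135}, {"hand": 1, "yaw": 0.135}, {"hand": 1, "yaw": 0.135}, {"hand": 1, "yaw": 0.138}]' --newtons 25

```text
schema error: expected keys hand, x, y, z, yaw
```

Emit:
arm_command --targets '[{"x": -0.03, "y": 0.0205}, {"x": -0.03, "y": 0.0205}, {"x": -0.03, "y": 0.0205}, {"x": -0.03, "y": 0.0205}, {"x": -0.03, "y": 0.0205}, {"x": -0.03, "y": 0.0205}, {"x": -0.03, "y": 0.0205}, {"x": -0.03, "y": 0.0205}, {"x": -0.03, "y": 0.0205}, {"x": 0}]'

```text
schema error: expected keys hand, x, y, z, yaw
```

All keys are needed in each row.

Emit:
arm_command --targets '[{"hand": 1, "x": 0, "y": 0, "z": -0.035, "yaw": 0.135}, {"hand": 1, "x": 0, "y": 0, "z": -0.035, "yaw": 0.135}, {"hand": 1, "x": 0, "y": 0, "z": -0.035, "yaw": 0.135}, {"hand": 1, "x": 0, "y": 0, "z": -0.02, "yaw": 0.135}, {"hand": 1, "x": 0, "y": 0, "z": 0, "yaw": 0.135}, {"hand": 1, "x": 0, "y": 0, "z": 0, "yaw": 0.135}, {"hand": 1, "x": 0, "y": 0, "z": 0, "yaw": 0.135}, {"hand": 1, "x": 0, "y": 0, "z": 0, "yaw": 0.135}, {"hand": 1, "x": 0, "y": 0, "z": 0, "yaw": 0.138}]' --newtons 25

```text
clock: 1.0
eef_pos: [248.0, 490.8, 330.1]
eef_rot: [-3.141, 0.001, 1.45]
wrist_force: [0.7, 0.3, -0.2]
finger_gap: 94.0
finger_force: 0.0
```

Emit:
arm_command --targets '[{"hand": 1, "x": -0.03, "y": 0.0205, "z": 0, "yaw": 0}, {"hand": 1, "x": -0.03, "y": 0.0205, "z": 0, "yaw": 0}, {"hand": 1, "x": -0.03, "y": 0.0205, "z": 0, "yaw": 0}, {"hand": 1, "x": -0.03, "y": 0.0205, "z": 0, "yaw": 0}, {"hand": 1, "x": -0.03, "y": 0.0205, "z": 0, "yaw": 0}, {"hand": 1, "x": -0.03, "y": 0.0205, "z": 0, "yaw": 0}, {"hand": 1, "x": -0.03, "y": 0.0205, "z": 0, "yaw": 0}, {"hand": 1, "x": -0.03, "y": 0.0205, "z": 0, "yaw": 0}, {"hand": 1, "x": -0.03, "y": 0.0205, "z": 0, "yaw": 0}, {"hand": 1, "x": 0, "y": 0, "z": 0, "yaw": 0}]'

```text
clock: 2.0
eef_pos: [401.5, 198.8, 330.2]
eef_rot: [-3.141, 0.001, 1.452]
wrist_force: [-0.6, 0.6, -0.2]
finger_gap: 94.2
finger_force: 0.0
```

Emit:
arm_command --targets '[{"hand": 1, "x": -0.039, "y": 0.0168, "z": 0, "yaw": 0}, {"hand": 1, "x": -0.039, "y": 0.0168, "z": 0, "yaw": 0}, {"hand": 1, "x": -0.039, "y": 0.0168, "z": 0, "yaw": 0}, {"hand": 1, "x": -0.039, "y": 0.0168, "z": 0, "yaw": 0}, {"hand": 1, "x": -0.039, "y": 0.0168, "z": 0, "yaw": 0}, {"hand": 1, "x": -0.039, "y": 0.0168, "z": 0, "yaw": 0}, {"hand": 1, "x": -0.039, "y": 0.0168, "z": 0, "yaw": 0}, {"hand": 1, "x": -0.039, "y": 0.0168, "z": 0, "yaw": 0}, {"hand": 1, "x": -0.039, "y": 0.0168, "z": 0, "yaw": 0}, {"hand": 1, "x": -0.039, "y": 0.0168, "z": 0, "yaw": 0}]'

```text
clock: 3.0
eef_pos: [522.9, -206.2, 330.2]
eef_rot: [-3.141, -0.0, 1.456]
wrist_force: [0.3, 0.9, -0.1]
finger_gap: 93.4
finger_force: 0.0
```

Emit:
arm_command --targets '[{"hand": 1, "x": 0, "y": 0, "z": 0.03, "yaw": 0}, {"hand": 1, "x": 0, "y": 0, "z": 0.03, "yaw": 0}, {"hand": 1, "x": 0, "y": 0, "z": 0.03, "yaw": 0}, {"hand": 1, "x": 0, "y": 0, "z": 0.03, "yaw": 0}, {"hand": 1, "x": 0, "y": 0, "z": 0, "yaw": 0}]'

```text
clock: 3.5
eef_pos: [521.3, -203.8, 206.6]
eef_rot: [-3.135, -0.002, 1.456]
wrist_force: [0.2, -0.2, 0.1]
finger_gap: 94.1
finger_force: 0.0
```

Run:
```python
from h import *
a=camera("side")[60:260,180:400];b=camera("top")[130:290,200:380]
o=np.zeros((600,800,3),np.uint8);a=cv2.resize(a,None,fx=2,fy=2);b=cv2.resize(b,None,fx=2,fy=2)
o[:400,:440]=a;o[:320,440:800]=b;cv2.imwrite("pics/z1.png",o[:400,:,::-1])
print(manip.read_state())
```

```text
{'clock': 3.6, 'joints': array([-4.38551847e-01,  3.21153501e-01,  1.47969384e+00,  5.27065543e-05,
        1.34083531e+00, -3.23988833e-01]), 'qd': array([-0.00284393, -0.02420223, -0.02812114, -0.00016973,  0.0018905 ,
       -0.00475029]), 'effort': array([-1.02972082e-02, -5.15953946e+01, -3.29172528e+01,  6.10151351e-02,
       -1.36211473e-01,  1.23259955e-02]), 'eef_pos': array([ 522.79157273, -204.75493243,  211.21182894]), 'eef_rot': array([-3.14152368e+00, -7.72974277e-05,  1.45622129e+00]), 'wrist_force': array([-0.33368466,  0.41171156,  0.57839366]), 'moment': array([-0.07842616,  0.0787395 , -0.02092902]), 'finger_force': 0.0, 'finger_gap': 93.86992722061876}
```

View pics/z1.png

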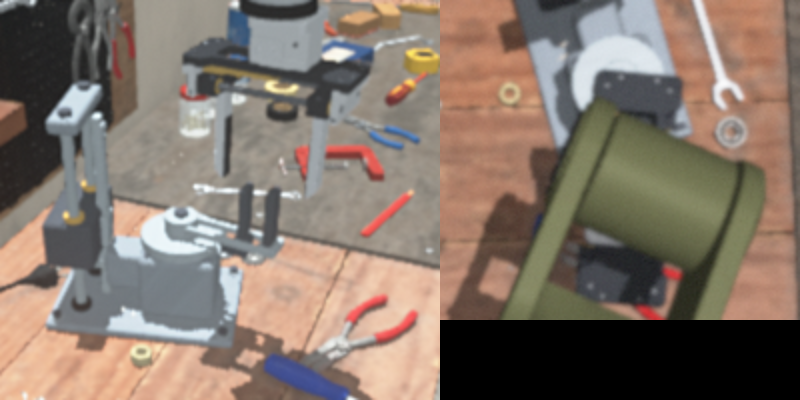

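Side view: the open fingers (zoom (223,175) and (313,190)) straddle the paddles ((245,185), (271,190)) from above. I'll go down, then check.

Emit:
arm_command --targets '[{"hand": 1, "x": -0.002, "y": 0.0015, "z": 0.02, "yaw": 0}, {"hand": 1, "x": 0, "y": 0, "z": 0.02, "yaw": 0}, {"hand": 1, "x": 0, "y": 0, "z": 0.02, "yaw": 0}, {"hand": 1, "x": 0, "y": 0, "z": 0.002, "yaw": 0}, {"hand": 1, "x": 0, "y": 0, "z": 0, "yaw": 0}, {"hand": 1, "x": 0, "y": 0, "z": 0, "yaw": 0}]'

```text
clock: 4.2
eef_pos: [524.5, -207.6, 150.4]
eef_rot: [3.139, 0.001, 1.456]
wrist_force: [-0.2, 0.5, 1.1]
finger_gap: 94.2
finger_force: 0.0
```

Run:
```python
from h import *
a=camera("side")[100:220,240:400];cv2.imwrite("pics/z2.png",cv2.resize(a,None,fx=4,fy=4,interpolation=cv2.INTER_CUBIC)[:,:,::-1])
for i in range(4):
  s=manip.read_state();print(s["clock"],s["eef_pos"],s["eef_rot"],s["wrist_force"]);camera("side")
```

```text
4.25 [ 524.36999126 -207.57640322  150.1513914 ] [3.13930691e+00 7.80229080e-04 1.45588011e+00] [-0.53800529  0.13976922 -0.01617766]
4.3 [ 524.23231089 -207.53253033  149.8585333 ] [3.13967375e+00 6.38584232e-04 1.45585233e+00] [ 0.12493348 -0.46037283  0.06021134]
4.35 [ 524.11633191 -207.48979312  149.58766392] [3.14002659e+00 5.30178067e-04 1.45583283e+00] [-0.13113964 -0.20365445 -0.40542683]
4.4 [ 523.99180229 -207.45348482  149.28745135] [3.14045336e+00 3.80167726e-04 1.45583370e+00] [-0.80430678  0.03256205 -0.98215632]
```

View pics/z2.png

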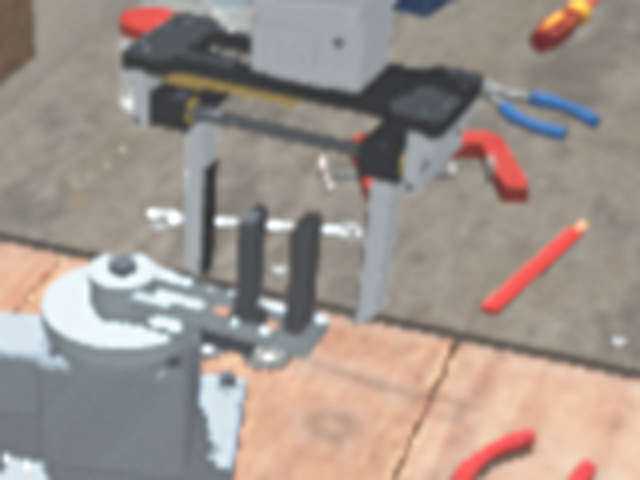

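Fingers sit either side of both paddles, roughly evenly spaced, so I'll pinch.

Emit:
arm_command --targets '[{"hand": -1, "x": 0, "y": 0, "z": 0, "yaw": 0}, {"hand": -1, "x": 0, "y": 0, "z": 0, "yaw": 0}, {"hand": -1, "x": 0, "y": 0, "z": 0, "yaw": 0}, {"hand": -1, "x": 0, "y": 0, "z": 0, "yaw": 0}, {"hand": -1, "x": 0, "y": 0, "z": 0, "yaw": 0}, {"hand": -1, "x": 0, "y": 0, "z": 0, "yaw": 0}]' --newtons 25

```text
clock: 5.05
eef_pos: [524.3, -207.4, 148.4]
eef_rot: [3.14, 0.0, 1.456]
wrist_force: [9.5, -1.3, -5.9]
finger_gap: 49.6
finger_force: 4.9
```

Emit:
arm_command --targets '[{"hand": -1, "x": 0, "y": 0, "z": 0, "yaw": 0}, {"hand": -1, "x": 0, "y": 0, "z": 0, "yaw": 0}, {"hand": -1, "x": 0, "y": 0, "z": 0, "yaw": 0}, {"hand": -1, "x": 0, "y": 0, "z": 0, "yaw": 0}, {"hand": -1, "x": 0, "y": 0, "z": 0, "yaw": 0}]'

```text
clock: 5.55
eef_pos: [524.2, -207.7, 148.4]
eef_rot: [3.14, 0.001, 1.456]
wrist_force: [5.8, -3.7, -4.4]
finger_gap: 33.0
finger_force: 24.9
```

Gap is 33 mm, so the pawl is fully lifted, and the wrist carries the load. Now I'll turn slowly.

Emit:
arm_command --targets '[{"hand": -1, "x": -0.0042, "y": 0.0001, "z": 0, "yaw": -0.04}, {"hand": -1, "x": -0.0042, "y": 0.0001, "z": 0, "yaw": -0.04}, {"hand": -1, "x": -0.0042, "y": 0.0001, "z": 0, "yaw": -0.04}, {"hand": -1, "x": -0.0042, "y": 0.0001, "z": 0, "yaw": -0.04}, {"hand": -1, "x": -0.0042, "y": 0.0001, "z": 0, "yaw": -0.04}, {"hand": -1, "x": 0, "y": 0, "z": 0, "yaw": 0}, {"hand": -1, "x": 0, "y": 0, "z": 0, "yaw": 0}]'

```text
clock: 6.25
eef_pos: [523.9, -228.5, 148.3]
eef_rot: [3.141, 0.0, 1.656]
wrist_force: [4.8, -2.5, -3.3]
finger_gap: 33.1
finger_force: 24.9
```

Emit:
arm_command --targets '[{"hand": -1, "x": -0.0042, "y": 0.0001, "z": 0, "yaw": -0.04}, {"hand": -1, "x": -0.0042, "y": 0.0001, "z": 0, "yaw": -0.04}, {"hand": -1, "x": -0.0042, "y": 0.0001, "z": 0, "yaw": -0.04}, {"hand": -1, "x": -0.0042, "y": 0.0001, "z": 0, "yaw": -0.04}, {"hand": -1, "x": -0.0042, "y": 0.0001, "z": 0, "yaw": -0.04}, {"hand": -1, "x": -0.0042, "y": 0.0001, "z": 0, "yaw": -0.04}, {"hand": -1, "x": -0.0042, "y": 0.0001, "z": 0, "yaw": -0.04}, {"hand": -1, "x": -0.0042, "y": 0.0001, "z": 0, "yaw": -0.04}, {"hand": -1, "x": 0, "y": 0, "z": 0, "yaw": 0}]'

```text
clock: 7.15
eef_pos: [532.0, -261.1, 148.4]
eef_rot: [3.141, 0.001, 1.977]
wrist_force: [2.6, -0.7, -1.4]
finger_gap: 33.2
finger_force: 24.9
```

Emit:
arm_command --targets '[{"hand": -1, "x": -0.0042, "y": 0.0001, "z": 0, "yaw": -0.04}, {"hand": -1, "x": -0.0042, "y": 0.0001, "z": 0, "yaw": -0.04}, {"hand": -1, "x": -0.0042, "y": 0.0001, "z": 0, "yaw": -0.04}, {"hand": -1, "x": -0.0042, "y": 0.0001, "z": 0, "yaw": -0.04}, {"hand": -1, "x": -0.0042, "y": 0.0001, "z": 0, "yaw": -0.04}, {"hand": -1, "x": -0.0042, "y": 0.0001, "z": 0, "yaw": -0.04}, {"hand": -1, "x": -0.0042, "y": 0.0001, "z": 0, "yaw": -0.04}, {"hand": -1, "x": -0.0042, "y": 0.0001, "z": 0, "yaw": -0.04}, {"hand": -1, "x": -0.0042, "y": 0.0001, "z": 0, "yaw": -0.04}, {"hand": -1, "x": 0, "y": 0, "z": 0, "yaw": 0}]'

```text
clock: 8.15
eef_pos: [552.7, -292.3, 148.4]
eef_rot: [-3.141, 0.0, 2.336]
wrist_force: [0.3, -1.3, -0.2]
finger_gap: 32.9
finger_force: 24.9
```

Emit:
arm_command --targets '[{"hand": -1, "x": -0.0021, "y": 0, "z": 0, "yaw": -0.02}, {"hand": -1, "x": -0.0021, "y": 0, "z": 0, "yaw": -0.02}, {"hand": -1, "x": -0.0021, "y": 0, "z": 0, "yaw": -0.02}, {"hand": -1, "x": -0.0021, "y": 0, "z": 0, "yaw": -0.02}, {"hand": -1, "x": 0, "y": 0, "z": 0, "yaw": 0}, {"hand": -1, "x": 0, "y": 0, "z": 0, "yaw": 0}]'

```text
clock: 8.75
eef_pos: [558.6, -298.0, 148.4]
eef_rot: [-3.142, 0.0, 2.416]
wrist_force: [1.0, -2.0, -2.3]
finger_gap: 32.9
finger_force: 24.9
```

Emit:
arm_command --targets '[{"hand": -1, "x": -0.0016, "y": 0, "z": 0, "yaw": -0.015}, {"hand": -1, "x": -0.0016, "y": 0, "z": 0, "yaw": -0.015}, {"hand": -1, "x": 0, "y": 0, "z": 0, "yaw": 0}, {"hand": -1, "x": 0, "y": 0, "z": 0, "yaw": 0}]'

```text
clock: 9.15
eef_pos: [559.4, -298.7, 148.1]
eef_rot: [-3.141, -0.006, 2.445]
wrist_force: [-15.6, 9.0, 4.4]
finger_gap: 32.6
finger_force: 25.0
```

The stop is reached: about 18 N tangential, no further movement. I'll ease off slightly, release and rise.

Emit:
arm_command --targets '[{"hand": -1, "x": 0.001, "y": 0, "z": 0, "yaw": 0.01}, {"hand": 0.6, "x": 0, "y": 0, "z": 0, "yaw": 0}, {"hand": 0.6, "x": 0, "y": 0, "z": 0, "yaw": 0}, {"hand": 0.6, "x": 0, "y": 0, "z": 0, "yaw": 0}, {"hand": 0.6, "x": 0, "y": 0, "z": 0, "yaw": 0}, {"hand": 0.6, "x": 0, "y": 0, "z": 0, "yaw": 0}, {"hand": 0.6, "x": 0, "y": 0, "z": 0, "yaw": 0}, {"hand": 0.6, "x": 0, "y": 0, "z": 0, "yaw": 0}]'

```text
clock: 9.95
eef_pos: [560.2, -299.5, 148.5]
eef_rot: [-3.142, 0.0, 2.436]
wrist_force: [-0.3, -0.1, -0.8]
finger_gap: 75.0
finger_force: 0.0
```

Emit:
arm_command --targets '[{"hand": 0.6, "x": 0, "y": 0, "z": -0.02, "yaw": 0}, {"hand": 0.6, "x": 0, "y": 0, "z": -0.03, "yaw": 0}, {"hand": 0.6, "x": 0, "y": 0, "z": -0.03, "yaw": 0}, {"hand": 0.6, "x": 0, "y": 0, "z": -0.03, "yaw": 0}, {"hand": 0.6, "x": 0, "y": 0, "z": -0.03, "yaw": 0}, {"hand": 0.6, "x": 0, "y": 0, "z": -0.02, "yaw": 0}, {"hand": 0.6, "x": 0, "y": 0, "z": 0, "yaw": 0}, {"hand": 0.6, "x": 0, "y": 0, "z": 0, "yaw": 0}]'

```text
clock: 10.75
eef_pos: [560.1, -299.4, 307.6]
eef_rot: [-3.141, -0.001, 2.436]
wrist_force: [-0.6, 0.1, -0.2]
finger_gap: 75.0
finger_force: 0.0
```

Run:
```python
from h import *
a=camera("side")[60:260,180:400];cv2.imwrite("pics/z3.png",cv2.resize(a,None,fx=3,fy=3,interpolation=cv2.INTER_CUBIC)[:,:,::-1])
s=manip.read_state();print(s["clock"],s["eef_pos"],s["wrist_force"])
```

```text
10.8 [ 559.99584333 -299.29387303  306.91775219] [ 0.98480003 -0.31983898  0.08233146]
```

View pics/z3.png

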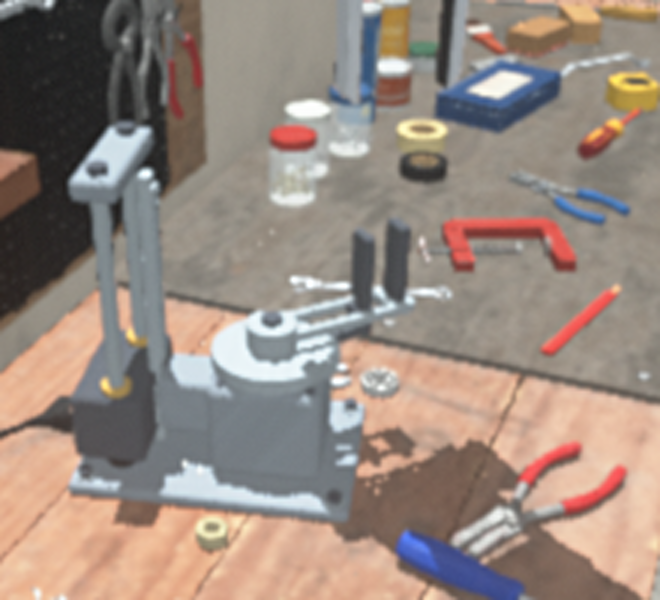

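Side view: the weight is low at (115,400), the paddles are free at (363,235) and (397,225), and the gripper is clear above. Quick check of the paddle spacing (about 32 mm when released).

Run:
```python
from h import *
S=lambda x,y:(180+x/3,60+y/3)
p=onz("side",S(363,236),197);q=onz("side",S(397,226),197);print(p,q,np.linalg.norm(p-q),[np.arctan2(*(p-np.array([627.2,-219.2,197]))[1::-1])+2*np.pi for p in(p,q)])
```

```text
[ 571.04887605 -276.11769393  197.        ] [ 551.9221591  -304.16081863  197.        ] 33.94478081566957 [np.float64(3.9337703893839953), np.float64(3.987345898545854)]
```

Spacing is 34 mm, so the pawl has dropped back, and the crank is at about its end stop. Handing in.

```bash
python3 -c "
from cell import manip
print(manip.sign_off())"
```

```text
the job is handed in; nothing more can be done
None
```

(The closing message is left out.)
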